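Dock the slide stage and set its carriage to the pointer

ROBOT

A 7-joint arm with a two-finger parallel gripper is mounted at the origin on the work surface; the furniture and walls round the work are solid. World frame = base frame: x ahead of the robot, y to its left, z up, the work surface at z = 0. Lengths are in mm, angles in rad, forces in N, time in s.
With the tool pointing down it reaches from about 425 to 875 mm from the base axis. Payload 8.4 kg.
Tool frame: the origin (TCP) lies on the centre line of the jaws, within the pads' length; the fingertips stand 22 mm ahead of it and the grasp point (between the pads) lies 3 mm ahead of it; z points along the fingers, y is the line along which they close (so a half turn about z gives the same grasp; the last joint's range is limited). The gripper opens to 85 mm and grips with 20 to 120 N. Pads are 22 mm wide; open, the fingers measure 114 mm over their backs; the gripper's body (76 mm by 85 mm) begins 54 mm behind the grasp point. The pads swing forward as they close: fully open they stand 13 mm farther back than shut.
Start: joints at [-1.352, 0.333, 0.04, 1.465, -0.013, 1.343, -0.059], TCP at [203.112, 617.423, 253.308] pointing down, gripper open.
Joint ranges: [-2.58, 2.58], [-0.38, 2.09], [-1.3, 1.39], [0.25, 2.4], [-1.5, 4.64], [0.08, 2.09], [-2.65, 2.65]. Speed limits (rad/s): [2.22, 2.22, 2.79, 2.79, 3.14, 3.14, 3.14].

INTERFACE

Orientations are given as [roll, pitch, yaw] about the fixed x, y, z axes, in that order (R = Rz(yaw) Ry(pitch) Rx(roll)).
In Python, from workcell import bot gives the robot as it stands.
- The arm moves only by the shell command python3 -m jog 'ROWS' [FORCE]. ROWS is JSON, a list of rows, each an object of numbers: "x", "y", "z": the shift along the tool's x, y, z scaled (see below); "ax", "ay", "az": the turn, a rotation vector about the tool's x, y, z scaled (see below); "claw": the gripper command: -1 is shut, 1 is fully open, values between are in proportion. In form: [{"x": .., "y": .., "z": .., "ax": .., "ay": .., "az": .., "claw": ..}, ...]. A call has 1 to 8 rows; each row shifts and turns the commanded pose from where the row before left it, along the tool's axes as they then stand; what a row does not reach is not made up. The controller multiplies each number of a shift by 25 mm and each number of a turn by 8 degrees. A row lasts 1/10 s, in which the tool goes at most 50 mm and 8.59 degrees, less where a joint would pass 70% of its speed; a pose out of reach is approached as far as the arm can. A call with a number of a shift or a turn outside -1 to 1 is refused whole. A call with a gripper value outside its range is refused whole. The fingers move at their own pace and stop on an object; FORCE is the grip in N (left out, the last holds). Time passes only in rows, so rows that do not move let the fingers close. It gives the time, the measured TCP pose, the force, the opening and the grip force at its end, in the units of the state.
- bot.sense(): the state, without advancing time (a new reading comes with each control period).
- bot.read_camera(name): name is "scene" or "top"; returns a dict with "color" (420x560x3 uint8, red, green, blue), "z_map" (420x560 float32, mm along the optical axis (not along the pixel's ray), 0 where there is no reading), "mtx" (3x3 intrinsics, pixels), "distortion" ([k1, k2, p1, p2, k3] as OpenCV has them; the pictures are not rectified), "rvec" (rotation vector, rad) and "tvec" (3), from world to camera coordinates, as OpenCV has them. Camera axes: x right, y down, z forward; pixel columns grow to the right and rows downward; lengths in mm; the calibration is good to about 2 mm. A picture is of the moment at which its call begins.
- bot.job_done(): hands the job in; it is judged then, once.
Trained networks look in a picture, given as the dict that the camera call returned (one of the last four; its "shot" number tells which), for a name from the list of things; names that differ only in an ending like _2 or _b are one class to them, and where a whole thing is asked for, a point or a joint stands for the part that bears it (a point fixed in the world has none). Each returns a list of dicts, best first, with "score" (0 to 1); they miss things now and then, are a little off and sometimes report something else, mostly with a low value. They report only what shows in the picture. A call takes as long as a camera call.
- bot.recognise(picture, target): "bbox" ([left, top, right, bottom] in pixels, round what is visible of it).
- bot.pinpoint(picture, target): "xy" ([column, row] in pixels: a listed point, or the origin of a listed thing).
The state is a dict: "time_s": time; "joint_positions": joint angles; "joint_velocities": joint speeds; "joint_torque": joint torques, N m; "tool_pos": TCP position; "eef_rot": TCP orientation; "contact_force": force on the tool from outside, world axes, zero at the start; "moment": the same for the moment, N m; "opening": finger opening in mm; "gripper_force": force on a finger pad.
Only numpy, scipy, OpenCV 4.12 (cv2) and the standard library are available. Lean on these libraries where they do the work, as an engineer would, in place of code of your own. Each camera call takes 0.05 s, during which the arm holds its last target. There are 200 camera calls.

TASK

Pick up the portable slide stage by its battery block and lower it (do not drop it) flat into the bench cradle, battery block against the tall end plate, and let go. Then take it by the grip of its sliding carriage and slide the carriage along its track until the carriage's centre line is level with the cradle's pointer, and let go there. Leave the other things on the bench standing where they are.

Things in the scene. Friction and masses are not known exactly. Their poses are not given: they have to be found in the camera images.
- slide_stage: Loose portable instrument, 50 wide (x) x 200 long (y), 0.3 to 0.5 kg. Origin: centre of its underside; z up. Its -y end is a taller battery block; the rest (y -35 to +100) is a bare aluminium deck 28 high with a black track slot along y and small ticks. It starts flat on the bench, battery block roughly to the robot's right (-y), turned up to 0.5 rad.
- battery_block (a point): Centre of the stage's grey plastic battery block, 25 mm above its underside, at stage y = -67.5 mm; axes as the stage. The block is 50 wide (x), 65 long (y), 50 high, with a thin black seam round it: hold the stage here, across the 50 mm width. The centre of mass is near, at about stage y -27.
- carriage (a joint): Carriage position on the track in m, 0 to 0.09, growing towards the stage's +y end (away from the battery block). Starts between 0 and 0.025. About 2.5 N of friction; it stays where it is left. The carriage centre lies at stage y = -8 mm + this value.
- carriage_grip (a point): Centre of the carriage's upright black grip, 49.5 mm above the stage's underside; axes as the stage. Grip: 24 wide (x, across the track), 26 long (y), 32 high, from 33.5 to 65.5 mm above the underside; below it a 34 x 34 mm skirt 6 mm thick on the deck. A thin white line across top and skirt marks its centre along y.
- cradle: Grey cradle fixed to the bench, 236 long (y), 80 wide (x), turned up to 0.4 rad. Origin: centre of its underside, z up. Docked, the stage has the cradle's x, y and directions, its underside 4 mm higher than this origin, with 3 mm play all round between four corner rails (inner faces x +-28, tops 16 high, only beyond y +-73: open between) and two end plates (inner faces y +-103).
- end_plate (a point): Middle of the top edge of the cradle's tall end plate, at cradle y = -107 mm, 34 mm above the bench; axes as the cradle. It bears two brass contacts; the battery block goes against this end. The other end plate is 16 mm high.
- pointer_tip (a point): Tip of the dark steel pointer, fast on the aluminium index rail (26 wide, 10 high) along the cradle's robot side (-x). Axes as the cradle; tip at cradle x -29, y +35 to +72 mm, 22 mm above the bench. Pointer block 22 long (y), at most 28 high above the bench, lower than the docked deck. It shows where along y the carriage's centre must stand.
- white_bottle: small white reagent bottle with a blue cap, a bystander standing loose on the bench; origin at the centre of its underside
- purple_cup: tapered cup with purple contents, a bystander standing loose on the bench; origin at the centre of its underside
- timer: round white kitchen timer, a bystander standing loose on the bench; origin at the centre of its underside

How it is judged (in metres and radians):
On the way, in this order (a step that is already met when the one before it is completed fails the run):
1. the stage lies flat in the cradle, battery block at the tall end plate, and is let go (x of slide_stage in the frame of cradle between -0.006 and 0.006 m and y of slide_stage in the frame of cradle between -0.006 and 0.006 m and z of slide_stage in the frame of cradle below 0.008 m and angle between slide_stage's own z axis and vertical below 0.06 rad and y of battery_block in the frame of cradle below -0.05 m and contact force between slide_stage and the fingers below 0.1 N), for 0.2 s.
2. with the stage in the cradle, the carriage is level with the pointer (x of slide_stage in the frame of cradle between -0.006 and 0.006 m and y of slide_stage in the frame of cradle between -0.006 and 0.006 m and z of slide_stage in the frame of cradle below 0.008 m and angle between slide_stage's own z axis and vertical below 0.06 rad and y of battery_block in the frame of cradle below -0.05 m and y of carriage_grip in the frame of pointer_tip between -0.004 and 0.004 m), for 0.2 s.
At the end, for the whole second after the job is handed in: The stage lies flat in the cradle (within 6 mm of its place each way, underside less than 8 mm above the cradle's origin, tilt under 0.06 rad), battery block at the tall end plate; the carriage's centre is within 4 mm of the pointer tip measured along the track; everything is released and at rest (all of step 2 and contact force between slide_stage and the fingers below 0.1 N and linear speed of slide_stage below 0.02 m/s and velocity of joint carriage between -0.01 and 0.01 m/s); the robot touches nothing.
It fails at once if the stage is let go in the air above the cradle (contact force between slide_stage and the fingers below 0.1 N and z of slide_stage in the frame of cradle above 0.025 m and horizontal distance between slide_stage and cradle below 0.1 m).
It fails at once if a bystander is pushed more than 30 mm or knocked over (distance of any of white_bottle, purple_cup, timer from where it was at the start of the episode above 0.03 m or angle between any of white_bottle, purple_cup, timer's own z axis and vertical above 0.5 rad).
It also fails if it takes over 50 s, if anything falls off the work surface, if the arm or the gripper's body presses on something with over 40 N, if the wrist force passes 120 N, or if a joint passes its speed limit or range.

## Working session

There is one attempt and no reset: what is moved stays moved. The work goes in short steps, Python scripts to look and compute and a shell command to move; the robot and the scene stay as the last step left them, time stands still between calls to the robot, and variables do not carry over. Pictures are saved under pics/ and viewed, at most 10 in all, crops included, and the job is handed in when it is done.

```bash
mkdir -p pics
cat > h.py <<'E'
import numpy as np, cv2
from workcell import bot
from scipy.spatial.transform import Rotation as R
def ray(p,uv):
    n=cv2.undistortPoints(np.array([[uv]],float),np.array(p["mtx"]),np.array(p["distortion"]))[0,0]
    Rm=cv2.Rodrigues(np.array(p["rvec"],float))[0]; t=np.array(p["tvec"],float).ravel()
    return -Rm.T@t, Rm.T@np.array([n[0],n[1],1])
def onz(p,uv,z):
    o,d=ray(p,uv); return o+d*(z-o[2])/d[2]
def cloud(p):
    z=p["z_map"]; v,u=np.nonzero(z>0)
    n=cv2.undistortPoints(np.stack([u,v],1).astype(float)[:,None],np.array(p["mtx"]),np.array(p["distortion"]))[:,0]
    Rm=cv2.Rodrigues(np.array(p["rvec"],float))[0]; t=np.array(p["tvec"],float).ravel()
    c=np.c_[n,np.ones(len(n))]*z[v,u][:,None]
    return (c-t)@Rm,u,v
E
python3 - <<'E'
from h import *
Z=dict(slide_stage=0,battery_block=25,carriage_grip=49.5,cradle=0,end_plate=34,pointer_tip=22,white_bottle=0,purple_cup=0,timer=0)
ims=[]
for c in("scene","top"):
    p=bot.read_camera(c); ims.append(p["color"])
    print(c,ray(p,(280,210))[0].round())
    for n,z in Z.items():
        for r in bot.pinpoint(p,n)[:2]: print(n,np.round(r["xy"],1),round(r["score"],2),onz(p,r["xy"],z).round(1))
    cv2.imwrite(f"pics/{c}0.png",p["color"][:,:,::-1])
s=bot.sense(); print(s)
E
```

```text
scene [  67. -479.  765.]
slide_stage [226.8 190.6] 0.92 [531.5 184.3  -0. ]
battery_block [245.8 196.4] 0.86 [536.1 109.4  25. ]
carriage_grip [224.5 178.4] 0.64 [527.9 181.4  49.5]
cradle [311.1 270.3] 0.71 [ 490.8 -156.9    0. ]
end_plate [342.9 298.2] 0.57 [ 464.3 -265.2   34. ]
pointer_tip [281.9 256.2] 0.47 [462.3 -91.9  22. ]
white_bottle [297.  208.1] 0.68 [614.4  -1.2   0. ]
purple_cup [421.7 291.4] 0.67 [ 615.1 -372.9    0. ]
timer [203.7 147.3] 0.55 [609.4 384.    0. ]
timer [419.  296.5] 0.48 [ 599.6 -375.2    0. ]
top [ 385.   12. 1681.]
slide_stage [216.6 223.1] 0.92 [537.1 180.6   0. ]
battery_block [237.3 221.9] 0.71 [540.7 111.4  25. ]
battery_block [299.5 246.3] 0.34 [467.7 -91.   25. ]
carriage_grip [210.7 224.2] 0.54 [528.6 194.3  49.5]
cradle [318.4 244. ] 0.58 [ 478.1 -154.3    0. ]
end_plate [354.3 252.6] 0.78 [ 451.6 -267.3   34. ]
pointer_tip [300.1 248.7] 0.56 [460.2 -93.3  22. ]
white_bottle [381.3 205.1] 0.52 [ 612.6 -361.9    0. ]
white_bottle [153.8 201.2] 0.51 [603.8 392.3   0. ]
purple_cup [381.5 202.4] 0.53 [ 621.7 -362.5    0. ]
timer [156.7 200.5] 0.76 [606.3 382.7   0. ]
{'time_s': 1.0, 'joint_positions': array([-1.35221886,  0.33319505,  0.03990516,  1.46537465, -0.0134015 ,
        1.34331333, -0.05848045]), 'joint_velocities': array([ 0.00034039,  0.00262342,  0.0003692 ,  0.00078997, -0.00057551,
        0.00226706,  0.00023469]), 'joint_torque': array([ 2.50698031e-04, -6.58314586e+01,  1.36295412e+00, -4.05828881e+01,
        1.64962281e-02,  2.51550540e-03, -6.28421935e-05]), 'tool_pos': array([203.10417114, 617.43255526, 253.32357968]), 'eef_rot': array([-3.14156765e+00, -6.24441943e-06,  2.82379925e+00]), 'contact_force': array([ 0.53056866, -0.12320144,  0.25609822]), 'moment': array([-0.04396014, -0.00851712, -0.01865298]), 'gripper_force': 0.0, 'opening': 85.14877321844148}
```

View pics/top0.png

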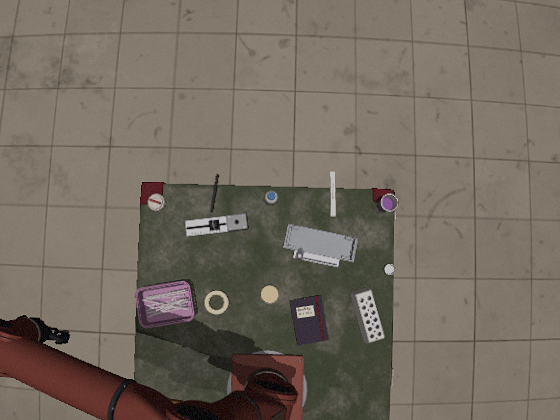

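View pics/scene0.png

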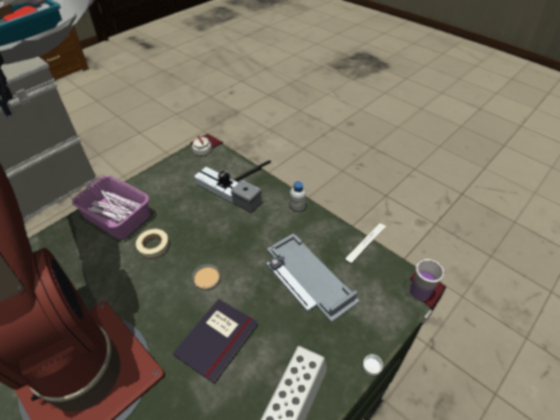

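Top view: stage at about (216,224) with the block on the right at (238,222), cradle at (320,244) with the pointer near (300,252). The scene view agrees. The bottle is at about (271,198), the cup at (389,202) and the timer at (156,202), all clear of the straight path. Next I fit the outlines with depth.

Run:
```python
from h import *
for c in("scene","top"):
    p=bot.read_camera(c); P,u,v=cloud(p)
    b=P[(abs(P[:,0]-780)<300)&(abs(P[:,1]-50)<60)&(P[:,2]<15)]
    print(c,"bench z",np.median(P[(abs(P[:,0]-400)<60)&(abs(P[:,1]-100)<40)][:,2]).round(2))
    def rect(cx,cy,r,zl,zh,tag):
        m=(np.hypot(P[:,0]-cx,P[:,1]-cy)<r)&(P[:,2]>zl)&(P[:,2]<zh)
        q=P[m]; 
        if len(q)<5: print(tag,len(q));return
        (x,y),wh,a=cv2.minAreaRect(q[:,:2].astype(np.float32)); print(tag,len(q),np.round([x,y,*wh,a],1),"med z",np.median(q[:,2]).round(1),"mean",q.mean(0).round(1))
    rect(536,180,130,18,80,"stage>18"); rect(536,110,60,44,56,"block top"); rect(530,190,40,58,75,"grip top"); rect(535,190,110,24,31,"deck")
    rect(478,-155,140,7,50,"cradle>7"); rect(452,-267,60,28,40,"endplate"); rect(460,-93,40,18,32,"pointer");rect(478,-155,140,1.5,7,"floor");rect(478,-155,140,12,20,"rails")
    for n,d in(("t",(216,224,45,22)),("c",(320,245,45,30))) if c=="top" else (("t",(226,188,45,30)),("c",(312,275,55,50))):
        x,y,w,h=d; I=cv2.resize(p["color"][y-h:y+h,x-w:x+w],(400,int(400*h/w)),interpolation=cv2.INTER_CUBIC); cv2.imwrite(f"pics/{c}_{n}.png",I[:,:,::-1])
a=[cv2.imread(f"pics/{c}_{n}.png") for c in("scene","top") for n in "tc"]
def pad(i): return cv2.copyMakeBorder(i,0,max(a[0].shape[0],a[1].shape[0],0)-i.shape[0],0,0,cv2.BORDER_CONSTANT) 
H=lambda i,j:np.hstack([cv2.copyMakeBorder(k,0,max(i.shape[0],j.shape[0])-k.shape[0],0,0,cv2.BORDER_CONSTANT) for k in(i,j)])
o=np.vstack([H(a[0],a[1]),H(a[2],a[3])]); print(o.shape); cv2.imwrite("pics/crops.png",o[:600])
```

```text
scene bench z -3.25
stage>18 1230 [527.2 176.8  52.  201.9   8.5] med z 34.3 mean [524.1 158.8  38.1]
block top 360 [537.6 111.6  51.1  66.6   8. ] med z 49.6 mean [535.7 108.9  49.4]
grip top 77 [526.8 184.2  25.3  26.4   6.6] med z 64.1 mean [525.4 182.2  63.6]
deck 427 [527.1 178.3  50.8 198.8   8.3] med z 27.9 mean [516.7 211.5  27.8]
cradle>7 1311 [ 482.  -169.3  182.   223.7   25.9] med z 11.7 mean [ 449.2 -170.2   15.5]
endplate 142 [ 463.4 -267.9    8.3   72.7   80.2] med z 34.3 mean [ 462.  -268.4   33.8]
pointer 125 [444.2 -93.5  23.1  35.9  80.6] med z 24.0 mean [441.3 -94.9  24.1]
floor 2501 [ 473.2 -158.7  233.8  247.4   41. ] med z 3.9 mean [ 481.2 -168.7    4. ]
rails 323 [ 465.9 -159.   224.1  102.6   79.9] med z 15.4 mean [ 470.7 -151.9   15.4]
top bench z -3.66
stage>18 950 [558.4 183.7 111.2 198.5   8.1] med z 31.9 mean [528.6 176.   37.5]
block top 285 [538.2 113.4  49.7  64.7   8.6] med z 49.3 mean [538.1 113.7  49.3]
grip top 61 [526.4 185.8  22.7  25.1   1.8] med z 63.9 mean [526.5 186.5  64.1]
deck 352 [527.  191.5  50.2 174.2   8.2] med z 27.5 mean [523.9 213.7  27.4]
cradle>7 744 [ 474.6 -159.9  255.1  236.6    9. ] med z 11.0 mean [ 464.  -159.7   13.8]
endplate 55 [ 465.2 -265.    11.2   70.2   80.6] med z 32.3 mean [ 465.7 -265.6   32.6]
pointer 53 [453.  -84.   50.2  29.2  36. ] med z 22.0 mean [444.9 -90.3  23. ]
floor 1259 [ 478.9 -156.7  271.3  275.8   73.1] med z 3.6 mean [ 480.4 -160.     3.8]
rails 193 [ 469.2 -154.3  216.2   99.9   80.9] med z 14.5 mean [ 463.2 -135.1   14.9]
(629, 800, 3)
```

View pics/crops.png

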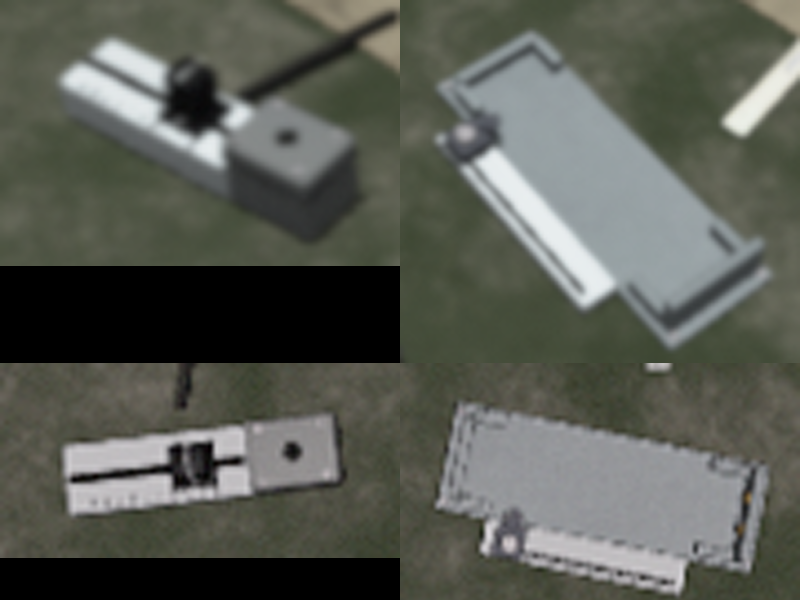

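The crops show the stage grip at about (190,465) and the block at (292,450) in the top-camera crop, and the pointer at the +y end of the index rail. I'll fit known footprints to the depth points for accuracy.

```bash
cat >> h.py <<'E'
from scipy.optimize import minimize
def fitrect(P,x0,size,zlab,pad=25,soft=1.5,ext=None):
    """fit pose (x,y,yaw) of a rectangle footprint: points inside should be higher than zlab"""
    hx,hy=size[0]/2,size[1]/2
    def loc(q,x):
        c,s=np.cos(x[2]),np.sin(x[2]); d=q-x[:2]; return np.c_[c*d[:,0]+s*d[:,1],-s*d[:,0]+c*d[:,1]]
    L=loc(P[:,:2],x0); Q=P[(abs(L[:,0])<hx+pad)&(abs(L[:,1])<hy+pad)]
    lab=((Q[:,2]>zlab)).astype(float)
    ex=np.zeros(len(Q),bool) if ext is None else ext(loc(Q[:,:2],x0))
    Q,lab=Q[~ex],lab[~ex]
    def f(x):
        l=loc(Q[:,:2],x); d=np.minimum(hx-abs(l[:,0]),hy-abs(l[:,1])); return np.mean((1/(1+np.exp(-np.clip(d/soft,-30,30)))-lab)**2)
    best=min((minimize(f,np.array(x0)+[a,b,g],method="Nelder-Mead",options=dict(xatol=1e-3,fatol=1e-7,initial_simplex=np.array(x0)+[a,b,g]+np.array([[0,0,0],[5,0,0],[0,5,0],[0,0,.05]]))) for a in(-3,3) for b in(-3,3) for g in(-.04,.04)),key=lambda r:r.fun)
    return best.x,best.fun,len(Q)
E
python3 - <<'E'
from h import *
for c in("scene","top"):
    p=bot.read_camera(c); P,u,v=cloud(p)
    print(c,"bench",[np.percentile(P[(abs(P[:,0]-a)<30)&(abs(P[:,1]-b)<30)][:,2],[10,50,90]).round(1) for a,b in((570,-110),(600,100),(440,60),(400,-200))])
    e=lambda l:(l[:,0]<-34)&(abs(l[:,1])<105)
    print("cradle",*fitrect(P,[481,-161,-.17],(80,236),1.8,ext=e))
    print("block",*fitrect(P,[538,112,.145],(50,65),40,pad=20,ext=lambda l:l[:,1]>25))
    print("stage",*fitrect(P,[527,178,.145],(50,200),12,pad=15,ext=lambda l:(abs(l[:,1])<45)&(l[:,0]>10)))
    print("grip",*fitrect(P,[526.5,185,.145],(24,26),45,pad=8))
s=bot.sense();print(s["time_s"],s["tool_pos"],s["eef_rot"])
E
```

```text
scene bench [array([-4. , -2.4, -0.6]), array([-4.6, -3. , -1.3]), array([-4.7, -3.1, -1.3]), array([-3.3, -1. , 10.3])]
cradle [ 4.82486990e+02 -1.61973158e+02 -1.77848816e-01] 0.03855911206006407 4740
block [5.40147771e+02 1.14730024e+02 1.31861275e-01] 0.09011769717879048 1025
stage [5.28517728e+02 1.77516442e+02 1.27791516e-01] 0.10420129616916683 2034
grip [5.27044727e+02 1.85286773e+02 1.56328264e-01] 0.13000130124076115 246
top bench [array([-8.4, -3.4,  1.5]), array([-8.3, -3.7,  1.4]), array([-8.7, -3.7,  0.9]), array([-8.2, -1. ,  9.6])]
cradle [ 4.80741048e+02 -1.60676517e+02 -1.71990633e-01] 0.24475343737928298 2811
block [5.39068975e+02 1.14379589e+02 1.54885440e-01] 0.022674857453731 653
stage [5.29408618e+02 1.80198463e+02 1.26182022e-01] 0.024460662464108426 1478
grip [5.27689145e+02 1.86630285e+02 6.51258808e-02] 0.049261917480431586 164
1.2 [203.1203239  617.42558272 253.28834906] [-3.14151916e+00 -1.03185601e-05  2.82373319e+00]
```

```bash
R='x'
python3 -m jog '[{"az":1,"claw":1},{"az":1,"claw":1},{"az":1,"claw":1},{"az":1,"claw":1},{"az":1,"claw":1},{"az":1,"claw":1},{"az":1,"claw":1},{"az":0.97,"claw":1}]'
python3 -m jog '[{"x":-0.9,"y":0.5,"claw":1},{"x":-1,"y":0.5,"claw":1},{"x":-1,"y":0.5,"claw":1},{"x":-1,"y":0.5,"claw":1},{"x":-1,"y":0.5,"claw":1},{"x":-1,"y":0.5,"claw":1},{"x":-1,"y":0.5,"claw":1},{"x":-1,"y":0.5,"claw":1}]'
python3 -m jog '[{"x":-1,"y":0.5,"claw":1},{"x":-1,"y":0.5,"claw":1},{"x":-1,"y":0.5,"claw":1},{"x":-1,"y":0.5,"claw":1},{"x":-1,"y":0.5,"claw":1},{"x":-1,"y":0.5,"claw":1},{"x":-1,"y":0.5,"claw":1},{"x":-1,"y":0.5,"claw":1}]'
```

```text
$[0]: bad value
$[0]: bad value
$[0]: bad value
```

```bash
python3 -m jog '[{"x":0,"y":0,"z":0,"ax":0,"ay":0,"az":1,"claw":1},{"x":0,"y":0,"z":0,"ax":0,"ay":0,"az":1,"claw":1},{"x":0,"y":0,"z":0,"ax":0,"ay":0,"az":1,"claw":1},{"x":0,"y":0,"z":0,"ax":0,"ay":0,"az":1,"claw":1},{"x":0,"y":0,"z":0,"ax":0,"ay":0,"az":1,"claw":1},{"x":0,"y":0,"z":0,"ax":0,"ay":0,"az":1,"claw":1},{"x":0,"y":0,"z":0,"ax":0,"ay":0,"az":1,"claw":1},{"x":0,"y":0,"z":0,"ax":0,"ay":0,"az":0.97,"claw":1}]'
```

```text
time_s: 2.0
tool_pos: [203.1, 617.4, 253.3]
eef_rot: [-3.142, 0.0, 1.705]
contact_force: [0.5, -0.2, 0.2]
opening: 85.4
gripper_force: 0.0
```

All keys are required. Now the transit.

```bash
python3 -m jog '[{"x":-1,"y":0.5,"z":0,"ax":0,"ay":0,"az":0,"claw":1},{"x":-1,"y":0.5,"z":0,"ax":0,"ay":0,"az":0,"claw":1},{"x":-1,"y":0.5,"z":0,"ax":0,"ay":0,"az":0,"claw":1},{"x":-1,"y":0.5,"z":0,"ax":0,"ay":0,"az":0,"claw":1},{"x":-1,"y":0.5,"z":0,"ax":0,"ay":0,"az":0,"claw":1},{"x":-1,"y":0.5,"z":0,"ax":0,"ay":0,"az":0,"claw":1},{"x":-1,"y":0.5,"z":0,"ax":0,"ay":0,"az":0,"claw":1},{"x":-1,"y":0.5,"z":0,"ax":0,"ay":0,"az":0,"claw":1}]'
python3 -m jog '[{"x":-1,"y":0.5,"z":0,"ax":0,"ay":0,"az":0,"claw":1},{"x":-1,"y":0.5,"z":0,"ax":0,"ay":0,"az":0,"claw":1},{"x":-1,"y":0.5,"z":0,"ax":0,"ay":0,"az":0,"claw":1},{"x":-1,"y":0.5,"z":0,"ax":0,"ay":0,"az":0,"claw":1},{"x":-1,"y":0.5,"z":0,"ax":0,"ay":0,"az":0,"claw":1},{"x":-1,"y":0.5,"z":0,"ax":0,"ay":0,"az":0,"claw":1},{"x":-1,"y":0.5,"z":0,"ax":0,"ay":0,"az":0,"claw":1},{"x":-1,"y":0.5,"z":0,"ax":0,"ay":0,"az":0,"claw":1}]'
cat >> h.py <<'E'
def todo(x,y,z,yaw):
    """remaining shift in units, in tool axes after and before the turn"""
    s=bot.sense(); p=s["tool_pos"]; Rt=R.from_euler("xyz",s["eef_rot"]).as_matrix(); T=R.from_euler("xyz",[np.pi,0,yaw]).as_matrix()
    d=np.array([x,y,z])-p
    print("t",round(s["time_s"],2),p.round(1),np.round(s["eef_rot"],3),"now",(Rt.T@d/25).round(2),"after turn",(T.T@d/25).round(2),"turn",(R.from_matrix(Rt.T@T).as_rotvec(degrees=True)/8).round(3))
E
python3 -c "
from h import *
todo(536.7,126.5,120,1.71)"
```

```text
time_s: 2.8
tool_pos: [330.6, 432.3, 253.5]
eef_rot: [3.141, -0.0, 1.711]
contact_force: [-0.3, -0.0, 0.4]
opening: 85.4
gripper_force: 0.0
time_s: 3.6
tool_pos: [457.6, 248.3, 253.6]
eef_rot: [3.141, -0.0, 1.711]
contact_force: [0.6, 0.4, -0.6]
opening: 85.3
gripper_force: 0.0
t 3.6 [457.6 248.3 253.6] [ 3.141 -0.     1.711] now [-5.27  2.45  5.34] after turn [-5.26  2.46  5.34] turn [ 0.003 -0.003  0.007]
```

```bash
python3 -m jog '[{"x":-0.66,"y":0.31,"z":0.6,"ax":0,"ay":0,"az":0,"claw":1},{"x":-0.66,"y":0.31,"z":0.6,"ax":0,"ay":0,"az":0,"claw":1},{"x":-0.66,"y":0.31,"z":0.6,"ax":0,"ay":0,"az":0,"claw":1},{"x":-0.66,"y":0.31,"z":0.6,"ax":0,"ay":0,"az":0,"claw":1},{"x":-0.66,"y":0.31,"z":0.6,"ax":0,"ay":0,"az":0,"claw":1},{"x":-0.66,"y":0.31,"z":0.6,"ax":0,"ay":0,"az":0,"claw":1},{"x":-0.66,"y":0.31,"z":0.6,"ax":0,"ay":0,"az":0,"claw":1},{"x":-0.66,"y":0.31,"z":0.6,"ax":0,"ay":0,"az":0,"claw":1}]'
python3 - <<'E'
from h import *
todo(536.7,126.5,36,1.71)
p=bot.read_camera("scene"); I=p["color"][100:300,130:360]; cv2.imwrite("pics/g1.png",cv2.resize(I,None,fx=2.5,fy=2.5,interpolation=cv2.INTER_CUBIC)[:,:,::-1])
E
```

```text
time_s: 4.4
tool_pos: [537.3, 126.7, 132.9]
eef_rot: [3.141, -0.0, 1.711]
contact_force: [0.6, 1.1, -0.8]
opening: 85.3
gripper_force: 0.0
t 4.4 [537.3 126.7 132.9] [ 3.141 -0.     1.711] now [-0.01 -0.03  3.88] after turn [-0.01 -0.03  3.88] turn [ 0.003 -0.001  0.008]
```

View pics/g1.png

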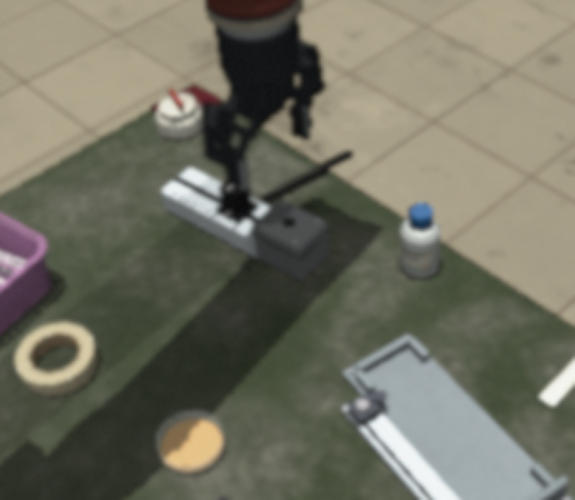

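The jaws, at about (225,150) and (300,110), straddle the stage above the block at (290,235). Descend and close.

```bash
python3 -m jog '[{"x":0,"y":0,"z":0.8,"ax":0,"ay":0,"az":0,"claw":1},{"x":0,"y":0,"z":0.8,"ax":0,"ay":0,"az":0,"claw":1},{"x":0,"y":0,"z":0.8,"ax":0,"ay":0,"az":0,"claw":1},{"x":0,"y":0,"z":0.8,"ax":0,"ay":0,"az":0,"claw":1},{"x":0,"y":0,"z":0.4,"ax":0,"ay":0,"az":0,"claw":1},{"x":0,"y":0,"z":0.28,"ax":0,"ay":0,"az":0,"claw":1},{"x":0,"y":0,"z":0,"ax":0,"ay":0,"az":0,"claw":1}]' 60
python3 -m jog '[{"x":0,"y":0,"z":0,"ax":0,"ay":0,"az":0,"claw":-1},{"x":0,"y":0,"z":0,"ax":0,"ay":0,"az":0,"claw":-1},{"x":0,"y":0,"z":0,"ax":0,"ay":0,"az":0,"claw":-1},{"x":0,"y":0,"z":0,"ax":0,"ay":0,"az":0,"claw":-1},{"x":0,"y":0,"z":0,"ax":0,"ay":0,"az":0,"claw":-1},{"x":0,"y":0,"z":0,"ax":0,"ay":0,"az":0,"claw":-1},{"x":0,"y":0,"z":0,"ax":0,"ay":0,"az":0,"claw":-1},{"x":0,"y":0,"z":0,"ax":0,"ay":0,"az":0,"claw":-1}]' 60
```

```text
time_s: 5.15
tool_pos: [536.6, 127.3, 36.0]
eef_rot: [-3.141, 0.0, 1.711]
contact_force: [-0.1, 0.6, 0.1]
opening: 85.2
gripper_force: 0.0
time_s: 5.95
tool_pos: [537.4, 127.4, 37.3]
eef_rot: [3.14, -0.001, 1.711]
contact_force: [-0.7, -0.6, 5.6]
opening: 49.3
gripper_force: 63.5
```

```bash
python3 -m jog '[{"x":0,"y":0,"z":-0.3,"ax":0,"ay":0,"az":0,"claw":-1},{"x":0,"y":0,"z":-0.6,"ax":0,"ay":0,"az":0,"claw":-1},{"x":0,"y":0,"z":-0.6,"ax":0,"ay":0,"az":0,"claw":-1},{"x":0,"y":0,"z":-0.6,"ax":0,"ay":0,"az":0.4,"claw":-1},{"x":0,"y":0,"z":-0.6,"ax":0,"ay":0,"az":0.5,"claw":-1},{"x":0,"y":0,"z":-0.6,"ax":0,"ay":0,"az":0.5,"claw":-1},{"x":0,"y":0,"z":-0.6,"ax":0,"ay":0,"az":0.5,"claw":-1},{"x":0,"y":0,"z":-0.2,"ax":0,"ay":0,"az":0.3,"claw":-1}]'
python3 -c "
from h import *
todo(471.7,-214.2,120,1.398)"
```

```text
time_s: 6.75
tool_pos: [537.8, 127.3, 141.7]
eef_rot: [3.139, -0.002, 1.401]
contact_force: [-0.6, 0.1, -3.9]
opening: 49.0
gripper_force: 63.1
t 6.75 [537.8 127.3 141.7] [ 3.139e+00 -2.000e-03  1.401e+00] now [-13.91  -0.29   0.84] after turn [-13.91  -0.26   0.87] turn [ 0.018 -0.015  0.019]
```

Held firmly (opening 49 mm, about 4 N of load). Moving over the cradle.

```bash
python3 -m jog '[{"x":-0.5,"y":0,"z":0,"ax":0,"ay":0,"az":0,"claw":-1},{"x":-0.9,"y":0,"z":0,"ax":0,"ay":0,"az":0,"claw":-1},{"x":-0.9,"y":0,"z":0,"ax":0,"ay":0,"az":0,"claw":-1},{"x":-0.9,"y":0,"z":0,"ax":0,"ay":0,"az":0,"claw":-1},{"x":-0.9,"y":0,"z":0,"ax":0,"ay":0,"az":0,"claw":-1},{"x":-0.9,"y":0,"z":0,"ax":0,"ay":0,"az":0,"claw":-1},{"x":-0.9,"y":0,"z":0,"ax":0,"ay":0,"az":0,"claw":-1},{"x":-0.9,"y":0,"z":0,"ax":0,"ay":0,"az":0,"claw":-1}]'
python3 -m jog '[{"x":-0.9,"y":0,"z":0,"ax":0,"ay":0,"az":0,"claw":-1},{"x":-0.9,"y":-0.1,"z":0,"ax":0,"ay":0,"az":0,"claw":-1},{"x":-0.9,"y":-0.1,"z":0,"ax":0,"ay":0,"az":0,"claw":-1},{"x":-0.9,"y":-0.1,"z":0,"ax":0,"ay":0,"az":0,"claw":-1},{"x":-0.9,"y":0,"z":0,"ax":0,"ay":0,"az":0,"claw":-1},{"x":-0.9,"y":0,"z":0,"ax":0,"ay":0,"az":0,"claw":-1},{"x":-0.9,"y":0,"z":0,"ax":0,"ay":0,"az":0,"claw":-1},{"x":-0.7,"y":0,"z":0,"ax":0,"ay":0,"az":0,"claw":-1}]'
python3 -m jog '[{"x":-0.1,"y":0,"z":0.6,"ax":0,"ay":0,"az":0,"claw":-1},{"x":0,"y":0,"z":0.6,"ax":0,"ay":0,"az":0,"claw":-1},{"x":0,"y":0,"z":0.2,"ax":0,"ay":0,"az":0,"claw":-1},{"x":0,"y":0,"z":0,"ax":0,"ay":0,"az":0,"claw":-1}]'
python3 - <<'E'
from h import *
todo(471.7,-214.2,50,1.398)
for c,x,y in(("top",320,245),("scene",315,260)):
    p=bot.read_camera(c); h,w=(30,40) if c=="top" else (60,80); h*=1
    I=p["color"][y-h:y+h,x-w:x+w]; cv2.imwrite(f"pics/{c}_d1.png",cv2.resize(I,(600,450),interpolation=cv2.INTER_CUBIC)[:,:,::-1])
    P,u,v=cloud(p); Q=P[(abs(P[:,0]-480)<150)&(abs(P[:,1]+160)<150)]
    z0=bot.sense()["tool_pos"][2]-36.5; print("underside",z0)
    for k in(0,28,50,65):
        q=Q[abs(Q[:,2]-z0-k)<4]; print(k,len(q))
    print("stage",*fitrect(P,[481,-161,-.173],(50,200),z0+12,pad=15,ext=lambda l:(abs(l[:,1]+54)<45)))
    q=Q[(Q[:,2]>z0+12)&(Q[:,2]<z0+32)]; 
    l=(q[:,:2]-[481,-161])@np.array([[np.cos(.173),np.sin(.173)],[-np.sin(.173),np.cos(.173)]]); print("deck local x",np.percentile(l[:,0],[1,99]).round(1),"y max",np.percentile(l[:,1],[97,99,99.8]).round(1), "heights by y",[(a,np.median(q[(abs(l[:,1]-a)<8)&(abs(l[:,0])<24),2]).round(1)) for a in(-20,0,30,50,70,90)])
E
```

```text
time_s: 7.55
tool_pos: [507.6, -42.4, 139.0]
eef_rot: [-3.141, -0.0, 1.404]
contact_force: [-0.1, 0.2, -4.0]
opening: 49.3
gripper_force: 63.0
time_s: 8.35
tool_pos: [470.7, -213.9, 139.1]
eef_rot: [-3.141, -0.0, 1.404]
contact_force: [-0.7, 0.3, -3.8]
opening: 49.2
gripper_force: 62.9
time_s: 8.75
tool_pos: [470.9, -213.0, 102.4]
eef_rot: [-3.139, -0.0, 1.405]
contact_force: [-0.7, -0.1, -3.8]
opening: 48.9
gripper_force: 62.9
t 8.75 [ 470.9 -213.   102.4] [-3.139 -0.     1.405] now [-0.04  0.05  2.09] after turn [-0.04  0.04  2.09] turn [-0.021 -0.     0.052]
underside 66.6648201146089
0 8
28 317
50 3
65 36
stage [ 4.79680313e+02 -1.62781954e+02 -1.59159377e-01] 0.1109449733851731 1278
deck local x [-27.9  21.9] y max [ 97.8 100.  100.7] heights by y [(-20, np.float64(91.6)), (0, np.float64(91.5)), (30, np.float64(91.3)), (50, np.float64(91.7)), (70, np.float64(91.7)), (90, np.float64(91.5))]
underside 67.19758649749247
0 45
28 633
50 585
65 173
stage [ 4.78567754e+02 -1.72976760e+02 -1.60883220e-01] 0.19770708104564338 3731
deck local x [-36.6  21.7] y max [95.5 96.9 97.6] heights by y [(-20, np.float64(94.9)), (0, np.float64(nan)), (30, np.float64(94.0)), (50, np.float64(93.7)), (70, np.float64(93.5)), (90, np.float64(93.6))]
  return _methods._mean(a, axis=axis, dtype=dtype,
  ret = ret.dtype.type(ret / rcount)
```

View pics/scene_d1.png

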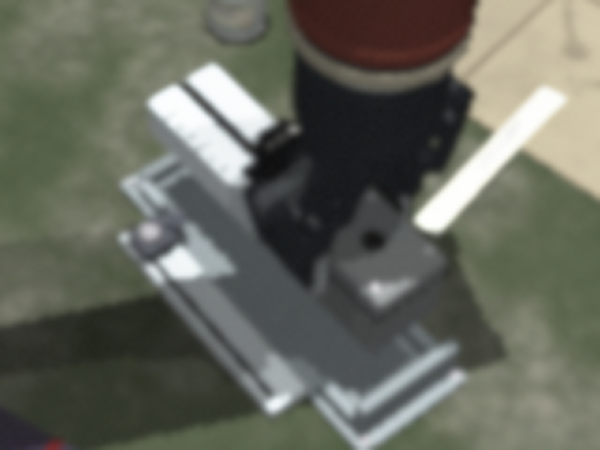

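The stage hangs flat above the cradle, with the block at (385,250) on the tall-plate side and the pointer at (155,240). I'll lower it part way and compare stage and cradle within the same camera.

```bash
python3 -m jog '[{"x":0,"y":0,"z":0.4,"ax":0,"ay":0,"az":0.08,"claw":-1},{"x":0,"y":0,"z":0.4,"ax":0,"ay":0,"az":0,"claw":-1},{"x":0,"y":0,"z":0.25,"ax":0,"ay":0,"az":0,"claw":-1},{"x":0,"y":0,"z":0,"ax":0,"ay":0,"az":0,"claw":-1}]'
python3 - <<'E'
from h import *
s=bot.sense(); t=s["tool_pos"]; yaw=s["eef_rot"][2]-np.pi/2; z0=t[2]-36.5
c0=t[:2]+54*np.array([-np.sin(yaw),np.cos(yaw)]); print("kinematic centre",c0.round(1),yaw.round(4),z0)
ims=[]
for c in("scene","top"):
    p=bot.read_camera(c); P,u,v=cloud(p)
    Q=P[(P[:,2]>z0+22)|(P[:,2]<z0-3)]
    r=fitrect(Q,[*c0,yaw],(50,200),z0+14,pad=14,ext=lambda l:l[:,1]<28)
    print(c,"deck",r)
    b=P[(abs(P[:,2]-z0-50)<(3 if c=="scene" else 9))]; l=b[:,:2]-c0; m=np.hypot(*(l+67*np.array([-np.sin(yaw),np.cos(yaw)])).T)<50
    if m.sum()>9: print("blocktop",m.sum(),cv2.minAreaRect(b[m,:2].astype(np.float32)))
    # cradle features: tall plate top
    q=P[(np.hypot(P[:,0]-464,P[:,1]+267)<45)&(abs(P[:,2]-34)<3)]; print("plate",len(q),q.mean(0).round(1),cv2.minAreaRect(q[:,:2].astype(np.float32)))
    x,y,w,h=(315,262,60,45) if c=="scene" else (320,245,48,36)
    ims.append(cv2.resize(p["color"][y-h:y+h,x-w:x+w],(400,300),interpolation=cv2.INTER_CUBIC))
    for n,z in(("battery_block",z0+25),("carriage_grip",z0+49.5),("slide_stage",z0),("pointer_tip",22),("end_plate",34),("cradle",0)):
        print(n,[(onz(p,r["xy"],z).round(1)[:2],round(r["score"],2)) for r in bot.pinpoint(p,n)[:1]])
E
```

```text
time_s: 9.25
tool_pos: [470.9, -213.9, 76.4]
eef_rot: [-3.14, 0.0, 1.393]
contact_force: [-0.2, -0.4, -3.1]
opening: 49.1
gripper_force: 63.0
kinematic centre [ 480.5 -160.8] -0.1782 39.8828982800876
scene deck (array([ 4.84316829e+02, -1.63338260e+02, -1.07218038e-01]), np.float64(0.1748932250028828), 875)
blocktop 514 ((461.8884582519531, -230.2030029296875), (63.1528434753418, 67.7870101928711), 71.25325775146484)
plate 120 [ 463.  -268.1   34. ] ((464.0386962890625, -267.9208679199219), (8.986080169677734, 71.860595703125), 79.87435913085938)
battery_block [(array([ 460.6, -231.6]), 0.71)]
carriage_grip [(array([ 479.5, -159. ]), 0.58)]
slide_stage [(array([ 479.6, -160.8]), 0.92)]
pointer_tip [(array([469.2, -96.7]), 0.63)]
end_plate [(array([ 465.8, -261.6]), 0.97)]
cradle [(array([ 500.6, -207.3]), 0.63)]
top deck (array([ 4.81856001e+02, -1.62010958e+02, -1.65093314e-01]), np.float64(0.02312978202732724), 604)
plate 0 [nan nan nan] ((0.0, 0.0), (0.0, 0.0), 0.0)
battery_block [(array([ 476.3, -156.3]), 0.18)]
carriage_grip []
slide_stage [(array([ 480.6, -159.5]), 0.73)]
pointer_tip [(array([ 459.4, -101.4]), 0.47)]
end_plate []
cradle [(array([ 475.2, -167.1]), 0.88)]<stdin>:13: RuntimeWarning: Mean of empty slice.
  ret = um.true_divide(
```

```bash
cat >> h.py <<'E'
CRADLE=[((40,-118,4),(40,118,4)),((-40,118,4),(40,118,4)),((-40,-118,4),(40,-118,4)),((-36,-103,34),(36,-103,34)),((-36,-111,34),(36,-111,34)),((28,73,16),(28,103,16)),((-28,103,16),(28,103,16))]
STAGE=[((-25,-20,28),(-25,100,28)),((25,40,28),(25,100,28)),((-25,100,28),(25,100,28)),((-25,-100,50),(25,-100,50)),((-25,-100,50),(-25,-72,50)),((25,-100,50),(25,-75,50))]
def proj(p,X): return cv2.projectPoints(np.array(X,float),np.array(p["rvec"],float),np.array(p["tvec"],float),np.array(p["mtx"]),np.array(p["distortion"]))[0][:,0]
def world(l,x,z0):
    l=np.asarray(l,float); c,s=np.cos(x[2]),np.sin(x[2]); return np.c_[x[0]+c*l[:,0]-s*l[:,1],x[1]+s*l[:,0]+c*l[:,1],l[:,2]+z0]
def edgefit(p,img,lines,x0,z0,fixyaw=False,rng=6):
    """align a wireframe with image gradients"""
    pts=[];tan=[]
    for a,b in lines:
        a,b=np.array(a,float),np.array(b,float); k=max(5,int(np.linalg.norm(b-a)/2)); t=np.linspace(.03,.97,k)[:,None]; pts.append(a+t*(b-a)); tan.append(np.tile((b-a)/np.linalg.norm(b-a),(k,1)))
    pts=np.vstack(pts);tan=np.vstack(tan)
    g=cv2.GaussianBlur(img,(0,0),.7).astype(np.float32); gx=np.stack([cv2.Sobel(g[:,:,i],cv2.CV_32F,1,0) for i in range(3)]);gy=np.stack([cv2.Sobel(g[:,:,i],cv2.CV_32F,0,1) for i in range(3)])
    def f(x,bl=0):
        A=proj(p,world(pts,x,z0)).astype(np.float32); B=proj(p,world(pts+tan,x,z0)); d=B-A; n=np.c_[-d[:,1],d[:,0]]/np.linalg.norm(d,axis=1)[:,None]
        s=0
        for i in range(3):
            s=s+abs(cv2.remap(gx[i],A[:,:1],A[:,1:],cv2.INTER_LINEAR)[:,0]*n[:,0]+cv2.remap(gy[i],A[:,:1],A[:,1:],cv2.INTER_LINEAR)[:,0]*n[:,1])
        return -np.mean(np.minimum(s,400))
    G=[(f([x0[0]+a,x0[1]+b,x0[2]+c]),a,b,c) for a in np.arange(-rng,rng+.1,1) for b in np.arange(-rng,rng+.1,1) for c in([0] if fixyaw else np.arange(-.03,.031,.01))]
    m=min(G); x1=np.array(x0)+m[1:]
    if fixyaw: r=minimize(lambda q:f([*q,x0[2]]),x1[:2],method="Nelder-Mead",options=dict(initial_simplex=x1[:2]+np.array([[0,0],[.7,0],[0,.7]]))); return np.r_[r.x,x0[2]],r.fun
    r=minimize(f,x1,method="Nelder-Mead",options=dict(initial_simplex=x1+np.array([[0,0,0],[.7,0,0],[0,.7,0],[0,0,.006]]))); return r.x,r.fun
def draw(p,img,lines,x,z0,crop,S):
    x0,y0,x1,y1=crop; I=cv2.resize(img[y0:y1,x0:x1],None,fx=S,fy=S,interpolation=cv2.INTER_CUBIC)
    for a,b in lines:
        q=((proj(p,world([a,b],x,z0))-[x0-.5,y0-.5])*S).round().astype(int); cv2.line(I,tuple(map(int,q[0])),tuple(map(int,q[1])),(255,0,0),1)
    return I
E
python3 - <<'E'
from h import *
s=bot.sense(); t=s["tool_pos"]; yaw=s["eef_rot"][2]-np.pi/2; z0=t[2]-36.5
c0=t[:2]+54*np.array([-np.sin(yaw),np.cos(yaw)]); out=[]
for c in("scene","top"):
    p=bot.read_camera(c); I0=cv2.imread(f"pics/{c}0.png")[:,:,::-1]
    cr=edgefit(p,I0,CRADLE,[482,-161.5,-.175],0); st=edgefit(p,p["color"],STAGE,[*c0,yaw],z0,True)
    s0=edgefit(p,I0,STAGE,[530,180,.14],0)
    print(c,"cradle",cr[0].round(3),cr[1],"stage now",st[0].round(2),st[1],"kin",c0.round(1),"stage start",s0[0].round(3),s0[1])
    cp=(262,215,362,325) if c=="scene" else (275,215,365,275); S=4 if c=="scene" else 4
    out+=[draw(p,I0,CRADLE,cr[0],0,cp,S),draw(p,p["color"],STAGE,st[0],z0,cp,S)]
o=np.vstack([np.hstack(out[:2]),cv2.copyMakeBorder(np.hstack(out[2:]),0,0,0,80,cv2.BORDER_CONSTANT)]) if 0 else np.hstack(out[:2]); cv2.imwrite("pics/ov.png",o[:,:,::-1]);print(o.shape)
cv2.imwrite("pics/ovt.png",np.hstack(out[2:])[:,:,::-1])
E
```

```text
scene cradle [ 4.82968e+02 -1.62716e+02 -1.72000e-01] -342.52954017708294 stage now [ 4.7912e+02 -1.6369e+02 -1.8000e-01] -333.83463693970435 kin [ 481.3 -161. ] stage start [5.28019e+02 1.79926e+02 1.34000e-01] -390.6845037971385
top cradle [ 4.82134e+02 -1.62262e+02 -1.86000e-01] -346.6040339514393 stage now [ 4.8059e+02 -1.6217e+02 -1.8000e-01] -254.08241164420835 kin [ 481.3 -161. ] stage start [5.29481e+02 1.82038e+02 1.41000e-01] -399.1519058096331
(440, 800, 3)
```

View pics/ov.png

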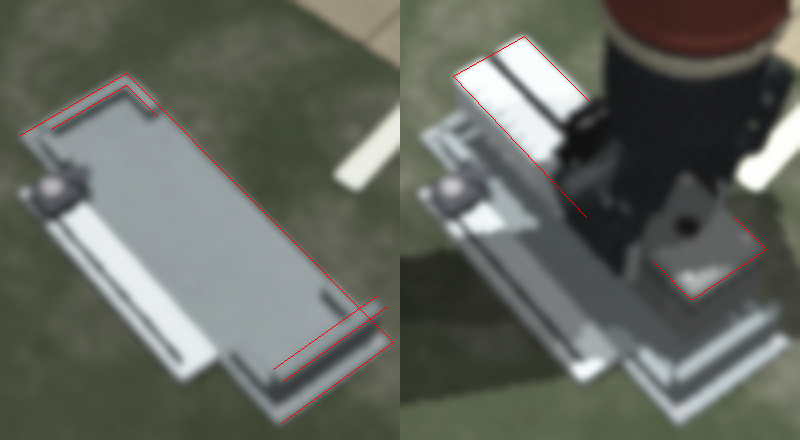

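Overlays fit well (cradle corner at (125,75) left, stage end at (525,38) right). Both cameras say to shift about +2.5 mm in x and almost nothing in y. I'll apply that, lower to just above the rails, and re-check.

```bash
python3 -m jog '[{"x":0.04,"y":0.1,"z":0,"ax":0,"ay":0,"az":0,"claw":-1},{"x":0,"y":0,"z":0.3,"ax":0,"ay":0,"az":0,"claw":-1},{"x":0,"y":0,"z":0.3,"ax":0,"ay":0,"az":0,"claw":-1},{"x":0,"y":0,"z":0.1,"ax":0,"ay":0,"az":0,"claw":-1},{"x":0,"y":0,"z":0,"ax":0,"ay":0,"az":0,"claw":-1}]'
python3 - <<'E'
from h import *
s=bot.sense(); t=s["tool_pos"]; yaw=s["eef_rot"][2]-np.pi/2; z0=t[2]-37
c0=t[:2]+54*np.array([-np.sin(yaw),np.cos(yaw)]); out=[]
for c,b in(("scene",[482.97,-162.72]),("top",[482.13,-162.26])):
    p=bot.read_camera(c); st=edgefit(p,p["color"],STAGE,[*c0,yaw],z0,True)
    cr2=edgefit(p,p["color"],CRADLE[1:2]+CRADLE[2:5]+CRADLE[6:],[*b,-.178],0,True)
    print(c,"stage",st[0].round(2),st[1],"kin",c0.round(1),"cradle-stage",(np.array(b)-st[0][:2]).round(2),"cradle now",cr2[0].round(1),cr2[1]); out.append(draw(p,p["color"],STAGE+CRADLE,[*b,-.178],0,(262,215,362,325),4) if 0 else draw(p,p["color"],STAGE,st[0],z0,(262,215,362,325),4))
cv2.imwrite("pics/ov2.png",np.hstack(out)[:,:,::-1])
E
```

```text
time_s: 10.55
tool_pos: [473.7, -213.6, 59.3]
eef_rot: [-3.14, 0.0, 1.392]
contact_force: [0.4, 0.3, -3.9]
opening: 49.3
gripper_force: 63.0
scene stage [ 4.8181e+02 -1.6298e+02 -1.8000e-01] -335.0044269747405 kin [ 483.3 -160.5] cradle-stage [1.16 0.26] cradle now [ 4.795e+02 -1.624e+02 -2.000e-01] -317.78386755028174
top stage [ 4.8382e+02 -1.6144e+02 -1.8000e-01] -252.1446716135569 kin [ 483.3 -160.5] cradle-stage [-1.69 -0.82] cradle now [ 4.831e+02 -1.634e+02 -2.000e-01] -139.42243925372935
```

View pics/ov2.png

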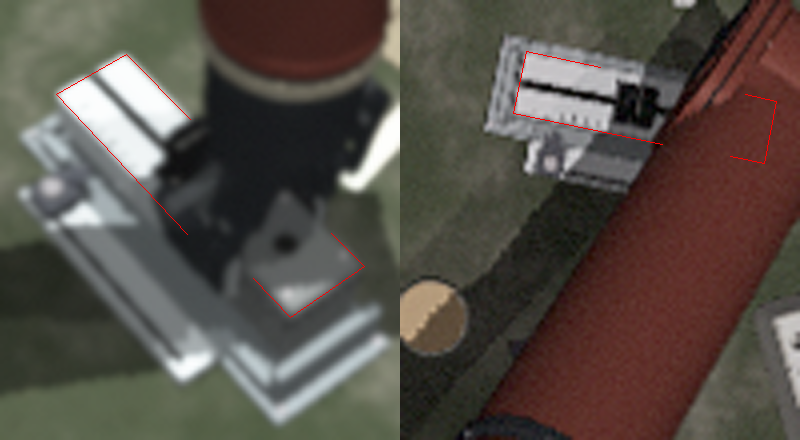

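Remaining offset averages about zero (±1.5 mm). Lower gently, watching force.

```bash
python3 -m jog '[{"x":0,"y":0,"z":0.12,"ax":0,"ay":0,"az":0,"claw":-1},{"x":0,"y":0,"z":0.12,"ax":0,"ay":0,"az":0,"claw":-1},{"x":0,"y":0,"z":0.1,"ax":0,"ay":0,"az":0,"claw":-1},{"x":0,"y":0,"z":0,"ax":0,"ay":0,"az":0,"claw":-1}]'
```

```text
time_s: 11.05
tool_pos: [474.1, -213.5, 51.2]
eef_rot: [-3.141, 0.0, 1.393]
contact_force: [0.6, -0.1, -3.9]
opening: 49.3
gripper_force: 63.0
```

```bash
python3 -m jog '[{"x":0,"y":0,"z":0.1,"ax":0,"ay":0,"az":0,"claw":-1},{"x":0,"y":0,"z":0.1,"ax":0,"ay":0,"az":0,"claw":-1},{"x":0,"y":0,"z":0,"ax":0,"ay":0,"az":0,"claw":-1}]'
```

```text
time_s: 11.35
tool_pos: [474.1, -213.6, 46.2]
eef_rot: [-3.141, 0.0, 1.393]
contact_force: [-0.5, 0.5, -3.5]
opening: 49.1
gripper_force: 63.0
```

```bash
python3 -m jog '[{"x":0,"y":0,"z":0.1,"ax":0,"ay":0,"az":0,"claw":-1},{"x":0,"y":0,"z":0.08,"ax":0,"ay":0,"az":0,"claw":-1},{"x":0,"y":0,"z":0,"ax":0,"ay":0,"az":0,"claw":-1}]'
```

```text
time_s: 11.65
tool_pos: [474.2, -213.6, 41.8]
eef_rot: [-3.141, 0.0, 1.393]
contact_force: [-0.4, -0.0, -3.9]
opening: 49.0
gripper_force: 63.0
```

```bash
python3 -m jog '[{"x":0,"y":0,"z":0.04,"ax":0,"ay":0,"az":0,"claw":-1},{"x":0,"y":0,"z":0.02,"ax":0,"ay":0,"az":0,"claw":-1},{"x":0,"y":0,"z":0,"ax":0,"ay":0,"az":0,"claw":-1}]'
```

```text
time_s: 11.95
tool_pos: [474.4, -213.7, 41.3]
eef_rot: [-3.142, -0.001, 1.392]
contact_force: [-5.5, 1.4, 9.1]
opening: 49.4
gripper_force: 64.5
```

Touchdown. Release.

```bash
python3 -m jog '[{"x":0,"y":0,"z":0,"ax":0,"ay":0,"az":0,"claw":1},{"x":0,"y":0,"z":0,"ax":0,"ay":0,"az":0,"claw":1},{"x":0,"y":0,"z":0,"ax":0,"ay":0,"az":0,"claw":1},{"x":0,"y":0,"z":0,"ax":0,"ay":0,"az":0,"claw":1},{"x":0,"y":0,"z":0,"ax":0,"ay":0,"az":0,"claw":1}]'
python3 -m jog '[{"x":0,"y":0,"z":-0.4,"ax":0,"ay":0,"az":0,"claw":1},{"x":0,"y":0,"z":-0.8,"ax":0,"ay":0,"az":0,"claw":1},{"x":0,"y":0,"z":-0.8,"ax":0,"ay":0,"az":0,"claw":1},{"x":0,"y":0,"z":-0.8,"ax":0,"ay":0,"az":0,"claw":1},{"x":0,"y":0,"z":-0.8,"ax":0,"ay":0,"az":0,"claw":1},{"x":0,"y":0,"z":-0.8,"ax":0,"ay":0,"az":0,"claw":1},{"x":0,"y":0,"z":-0.8,"ax":0,"ay":0,"az":0,"claw":1},{"x":0,"y":0,"z":-0.4,"ax":0,"ay":0,"az":0,"claw":1}]'
python3 - <<'E'
from h import *
out=[]
GRIP=[((-12,-13,65.5),(12,-13,65.5)),((-12,13,65.5),(12,13,65.5)),((-12,-13,65.5),(-12,13,65.5)),((12,-13,65.5),(12,13,65.5)),((-17,-17,34),(-17,17,34)),((-17,17,34),(17,17,34)),((-17,-17,34),(17,-17,34))]
for c in("scene","top"):
    p=bot.read_camera(c); st=edgefit(p,p["color"],STAGE,[483,-162,-.178],4); x=st[0]
    print(c,"stage",x.round(3),st[1])
    ca,sa=np.cos(x[2]),np.sin(x[2])
    def loc(q): d=np.array(q[:2])-x[:2]; return np.round([ca*d[0]+sa*d[1],-sa*d[0]+ca*d[1]],1)
    g=edgefit(p,p["color"],GRIP,[x[0]-5*sa,x[1]+5*ca,x[2]],4,True); print("grip world",g[0].round(1),g[1],"stage-local",loc(g[0]))
    for n,z in(("pointer_tip",22),("carriage_grip",53.5)):
        for r in bot.pinpoint(p,n)[:2]: w=onz(p,r["xy"],z); print(n,np.round(r["xy"],1),round(r["score"],2),w.round(1),"local",loc(w))
    cp=(262,215,362,325) if c=="scene" else (280,220,340,286); I=draw(p,p["color"],STAGE,x,4,cp,4 if c=="scene" else 400/60)
    cv2.imwrite(f"pics/{c}_raw2.png",p["color"][:,:,::-1]); out.append(I[:440])
cv2.imwrite("pics/dock.png",np.hstack(out)[:,:,::-1])
s=bot.sense();print(s["time_s"],s["tool_pos"],s["eef_rot"])
E
```

```text
time_s: 12.45
tool_pos: [474.3, -213.7, 40.6]
eef_rot: [-3.142, 0.0, 1.393]
contact_force: [-0.2, -1.0, 0.0]
opening: 85.4
gripper_force: 0.0
time_s: 13.25
tool_pos: [474.8, -214.1, 182.7]
eef_rot: [3.139, -0.0, 1.392]
contact_force: [-0.0, 0.4, -1.3]
opening: 85.2
gripper_force: 0.0
scene stage [ 4.82910e+02 -1.62699e+02 -1.79000e-01] -337.0082121259157
grip world [ 4.805e+02 -1.576e+02 -2.000e-01] -290.421246052667 stage-local [-3.3  4.5]
pointer_tip [282.8 256.5] 0.63 [463.1 -94.   22. ] local [-31.8  64.1]
pointer_tip [310.9 255.2] 0.52 [ 510.  -138.5   22. ] local [22.3 28.7]
carriage_grip [308.  254.2] 0.64 [ 488.9 -146.4   53.5] local [ 3.  17.1]
top stage [ 4.83937e+02 -1.63077e+02 -1.64000e-01] -268.55958051614243
grip world [ 4.840e+02 -1.527e+02 -2.000e-01] -365.4533901190524 stage-local [-1.6 10.3]
pointer_tip [302.1 248.7] 0.52 [460.3 -99.8  22. ] local [-33.6  58.6]
carriage_grip [320.4 239.5] 0.5 [ 489.6 -155.1   53.5] local [4.3 8.8]
13.55 [ 473.78426157 -213.36912125  179.64872227] [-3.14004599e+00  1.27086995e-04  1.39269834e+00]
```

View pics/dock.png

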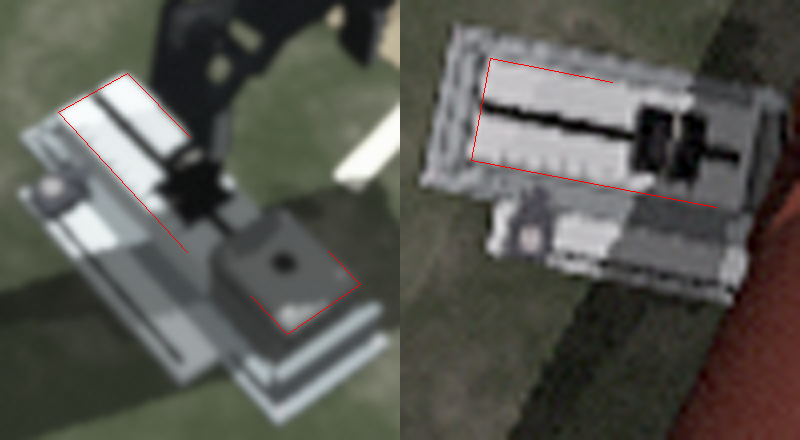

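Docked: the stage now coincides with the cradle fit (scene 482.9,-162.7 versus 483.0,-162.7). Next I pin down the pointer's y, drawing candidate lines over the unobstructed pictures.

Run:
```python
from h import *
out=[]
for c,x in(("scene",[482.97,-162.72,-.176]),("top",[482.5,-162.4,-.178])):
    p=bot.read_camera(c); I0=cv2.imread(f"pics/{c}0.png")[:,:,::-1]
    cp=(265,240,299,277) if c=="scene" else (288,238,312,264); S=400/(cp[2]-cp[0])
    L=[((-29,y,22),(-15,y,22)) for y in(56,60,64,68)]+[((-45,62,28),(-46,62,28))]
    out.append(draw(p,I0,L,x,0,cp,S)[:430])
    P,u,v=cloud(p); d=P[:,:2]-x[:2]; ca,sa=np.cos(x[2]),np.sin(x[2]); lx=ca*d[:,0]+sa*d[:,1]; ly=-sa*d[:,0]+ca*d[:,1]
    m=(lx<-30)&(lx>-75)&(ly>30)&(ly<95)&(P[:,2]>(17 if c=="scene" else 17)); print(c,m.sum(),"y pct",np.percentile(ly[m],[2,10,50,90,98]).round(1),"x",np.percentile(lx[m],[2,50,98]).round(1),np.percentile(P[m,2],[10,50,90]))
h=min(i.shape[0] for i in out); cv2.imwrite("pics/ptr.png",np.hstack([i[:h] for i in out])[:,:,::-1])
```

```text
scene 130 y pct [50.3 51.2 58.9 68.2 71.7] x [-67.7 -53.5 -34.5] [19.79297813 23.72079779 27.30313202]
top 58 y pct [52.9 55.4 63.5 73.  89.3] x [-63.6 -50.1 -34.6] [19.62329917 23.74187527 28.25410735]
```

View pics/ptr.png

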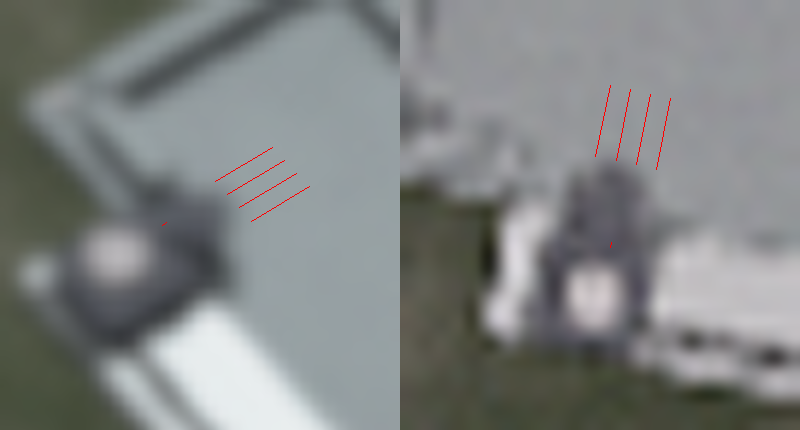

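Tip axis (block centre and bolt at (595,292) right panel, extrapolated) is at cradle y ≈ 62; depth gives 61–63. Now the carriage's present position in the same frame.

Run:
```python
from h import *
for c,x in(("scene",[482.97,-162.72,-.177]),("top",[482.7,-162.4,-.177])):
    p=bot.read_camera(c); P,u,v=cloud(p); d=P[:,:2]-x[:2]; ca,sa=np.cos(x[2]),np.sin(x[2]); lx=ca*d[:,0]+sa*d[:,1]; ly=-sa*d[:,0]+ca*d[:,1]
    m=(abs(lx)<20)&(abs(ly-6)<24)&(abs(P[:,2]-69)<(2.5 if c=="scene" else 7)); print(c,m.sum(),"y",np.percentile(ly[m],[3,50,97]).round(1),"x",np.percentile(lx[m],[3,50,97]).round(1),np.median(P[m,2]))
    if c=="top":
        w=onz(p,(320.75,240.5),69.5)[:2]-x[:2]; print("line",-sa*w[0]+ca*w[1])
t=6
x=[483.5,-161.5,-.177]
todo(x[0]-t*np.sin(x[2]),x[1]+t*np.cos(x[2]),66,x[2]+np.pi/2)
```

```text
scene 65 y [-5.3  3.9 16.9] x [-12.3  -4.9   4.5] 69.01681851452608
top 56 y [-2.2  9.1 20.5] x [-10.8   0.4  11.1] 68.49438266942191
line 8.184289344685286
t 13.75 [ 474.  -213.6  180. ] [-3.14   0.     1.393] now [2.36 0.01 4.56] after turn [2.36 0.01 4.56] turn [-0.008  0.002 -0.009]
```

```bash
python3 -m jog '[{"x":0.8,"y":0,"z":0.3,"ax":0,"ay":0,"az":0,"claw":1},{"x":0.8,"y":0,"z":0.5,"ax":0,"ay":0,"az":0,"claw":1},{"x":0.8,"y":0,"z":0.7,"ax":0,"ay":0,"az":0,"claw":1},{"x":0,"y":0,"z":0.8,"ax":0,"ay":0,"az":0,"claw":1},{"x":0,"y":0,"z":0.8,"ax":0,"ay":0,"az":0,"claw":1},{"x":0,"y":0,"z":0.8,"ax":0,"ay":0,"az":0,"claw":1},{"x":0,"y":0,"z":0.66,"ax":0,"ay":0,"az":0,"claw":1},{"x":0,"y":0,"z":0,"ax":0,"ay":0,"az":0,"claw":1}]' 30
python3 -m jog '[{"x":0,"y":0,"z":0,"ax":0,"ay":0,"az":0,"claw":-1},{"x":0,"y":0,"z":0,"ax":0,"ay":0,"az":0,"claw":-1},{"x":0,"y":0,"z":0,"ax":0,"ay":0,"az":0,"claw":-1},{"x":0,"y":0,"z":0,"ax":0,"ay":0,"az":0,"claw":-1},{"x":0,"y":0,"z":0,"ax":0,"ay":0,"az":0,"claw":-1},{"x":0,"y":0,"z":0,"ax":0,"ay":0,"az":0,"claw":-1},{"x":0,"y":0,"z":0,"ax":0,"ay":0,"az":0,"claw":-1},{"x":0,"y":0,"z":0,"ax":0,"ay":0,"az":0,"claw":-1}]' 30
```

```text
time_s: 14.55
tool_pos: [483.4, -154.4, 64.6]
eef_rot: [-3.138, 0.001, 1.392]
contact_force: [-0.3, 0.2, -0.9]
opening: 85.5
gripper_force: 0.0
time_s: 15.35
tool_pos: [485.3, -154.6, 67.1]
eef_rot: [3.141, -0.0, 1.393]
contact_force: [-2.1, 1.6, 6.5]
opening: 23.3
gripper_force: 37.4
```

```bash
python3 -m jog '[{"x":0.2,"y":0,"z":0,"ax":0,"ay":0,"az":0,"claw":-1},{"x":0.4,"y":0,"z":0,"ax":0,"ay":0,"az":0,"claw":-1},{"x":0.4,"y":0,"z":0,"ax":0,"ay":0,"az":0,"claw":-1},{"x":0.4,"y":0,"z":0,"ax":0,"ay":0,"az":0,"claw":-1},{"x":0.4,"y":0,"z":0,"ax":0,"ay":0,"az":0,"claw":-1},{"x":0.3,"y":0,"z":0,"ax":0,"ay":0,"az":0,"claw":-1},{"x":0.08,"y":0,"z":0,"ax":0,"ay":0,"az":0,"claw":-1},{"x":0,"y":0,"z":0,"ax":0,"ay":0,"az":0,"claw":-1}]'
python3 -m jog '[{"x":0,"y":0,"z":0,"ax":0,"ay":0,"az":0,"claw":1},{"x":0,"y":0,"z":0,"ax":0,"ay":0,"az":0,"claw":1},{"x":0,"y":0,"z":0,"ax":0,"ay":0,"az":0,"claw":1},{"x":0,"y":0,"z":0,"ax":0,"ay":0,"az":0,"claw":1},{"x":0,"y":0,"z":-0.8,"ax":0,"ay":0,"az":0,"claw":1},{"x":0,"y":0,"z":-0.9,"ax":0,"ay":0,"az":0,"claw":1},{"x":0,"y":0,"z":-0.9,"ax":0,"ay":0,"az":0,"claw":1},{"x":0,"y":0,"z":-0.9,"ax":0,"ay":0,"az":0,"claw":1}]'
python3 -m jog '[{"x":-0.9,"y":0,"z":-0.8,"ax":0,"ay":0,"az":0,"claw":1},{"x":-0.9,"y":0,"z":-0.8,"ax":0,"ay":0,"az":0,"claw":1},{"x":-0.9,"y":0,"z":-0.8,"ax":0,"ay":0,"az":0,"claw":1},{"x":-0.9,"y":0,"z":-0.4,"ax":0,"ay":0,"az":0,"claw":1},{"x":-0.9,"y":0,"z":0,"ax":0,"ay":0,"az":0,"claw":1},{"x":-0.9,"y":0,"z":0,"ax":0,"ay":0,"az":0,"claw":1},{"x":0,"y":0,"z":0,"ax":0,"ay":0,"az":0,"claw":1}]'
python3 - <<'E'
from h import *
out=[]
for c,x in(("scene",[482.97,-162.72,-.177]),("top",[482.7,-162.4,-.177])):
    p=bot.read_camera(c); P,u,v=cloud(p); d=P[:,:2]-x[:2]; ca,sa=np.cos(x[2]),np.sin(x[2]); lx=ca*d[:,0]+sa*d[:,1]; ly=-sa*d[:,0]+ca*d[:,1]
    m=(abs(lx)<20)&(abs(ly-62)<24)&(abs(P[:,2]-69)<(2.5 if c=="scene" else 7)); print(c,m.sum(),"y",np.percentile(ly[m],[3,50,97]).round(1),"x",np.percentile(lx[m],[3,50,97]).round(1))
    m=(lx<-30)&(lx>-75)&(ly>30)&(ly<95)&(P[:,2]>17)&(P[:,2]<35); print("ptr y",np.percentile(ly[m],[3,50,97]).round(1))
    for n,z in(("pointer_tip",22),("carriage_grip",53.5)):
        for r in bot.pinpoint(p,n)[:1]: w=onz(p,r["xy"],z)[:2]-x[:2]; print(n,np.round(r["xy"],1),round(r["score"],2),"local",(ca*w[0]+sa*w[1]).round(1),(-sa*w[0]+ca*w[1]).round(1))
    print("stage",edgefit(p,p["color"],[STAGE[i] for i in(2,3,5)]+[((-25,-20,28),(-25,40,28))],x,4)[0].round(3))
    L=[((-29,62,22),(-20,62,22)),((-25,62,32),(-17,62,32)),((-17,62,38),(-12,62,38)),((-12,62,69.5),(12,62,69.5)),((17,62,38),(25,62,32))]
    cp=(267,218,307,262) if c=="scene" else (290,232,315,259); out.append(draw(p,p["color"],L,x,0,cp,400/(cp[2]-cp[0]))[:432])
h=min(i.shape[0] for i in out); cv2.imwrite("pics/car.png",np.hstack([i[:h] for i in out])[:,:,::-1])
E
```

```text
time_s: 16.15
tool_pos: [494.9, -100.1, 67.1]
eef_rot: [3.141, -0.001, 1.393]
contact_force: [-2.9, 1.4, 8.2]
opening: 23.2
gripper_force: 37.9
time_s: 16.95
tool_pos: [494.4, -101.1, 154.8]
eef_rot: [-3.141, 0.0, 1.392]
contact_force: [0.1, 0.6, -0.5]
opening: 85.4
gripper_force: 0.0
time_s: 17.65
tool_pos: [469.5, -237.0, 224.3]
eef_rot: [3.141, 0.001, 1.388]
contact_force: [-0.4, 0.4, 0.7]
opening: 84.8
gripper_force: 0.0
scene 91 y [50.1 60.6 72.9] x [-11.3  -0.   11.4]
ptr y [50.3 59.5 71.3]
pointer_tip [284.2 255.7] 0.46 local -27.8 64.1
carriage_grip [293.1 240.2] 0.75 local 0.6 68.2
stage [ 4.82019e+02 -1.60842e+02 -1.52000e-01]
top 54 y [52.9 63.7 75. ] x [-10.3   0.7  11.7]
ptr y [54.  64.2 88.5]
pointer_tip [300.2 248. ] 0.56 local -32.1 64.2
carriage_grip [300.  236.4] 0.42 local 2.0 73.8
stage [ 4.87326e+02 -1.62095e+02 -1.48000e-01]
```

View pics/car.png

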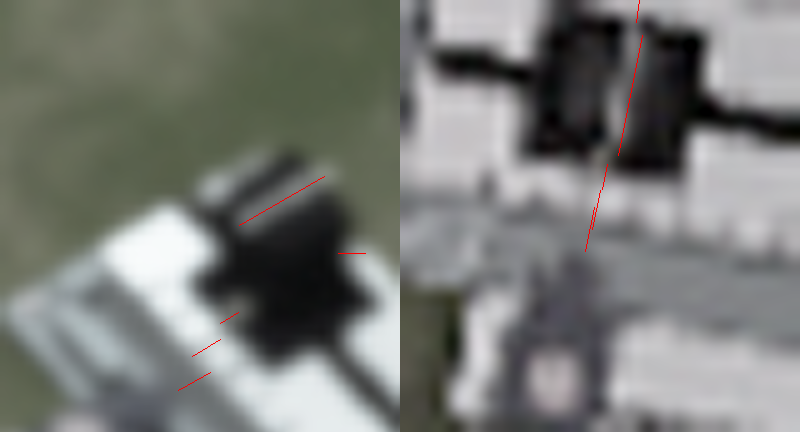

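The carriage's white line at (625,90) and the pointer axis at about (580,250) in the right panel lie on the same track coordinate. Carriage minus pointer is +0.7 mm in the scene camera and −0.3 mm in the top camera, so I'm handing in.

```bash
python3 -c "
from workcell import bot
print(bot.job_done())"
```

```text
the job is handed in; nothing more can be done
None
```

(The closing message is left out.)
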